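# Hitch the blue heating block to the sprung lift hook

## Robot

A 6-joint arm with a two-finger parallel gripper is mounted at the origin on a cart in front of the work surface, level with it; the furniture and walls round the work are solid. World frame = base frame: x ahead of the robot, y to its left, z up, the work surface at z = 0. Lengths are in m, angles in rad, forces in N, time in s.
With the tool pointing down it reaches from about 0.325 to 0.75 m from the base axis. Payload 7.6 kg.
Tool frame: the origin (TCP) lies on the centre line of the jaws, within the pads' length; the fingertips stand 8 mm ahead of it and the grasp point (between the pads) lies 11 mm behind it (env.finger_overhang is the distance from the TCP to the fingertips, in m); z points along the fingers, y is the direction in which the jaws open and shut (so a half turn about z gives the same grasp; the last joint's range is limited). The gripper opens to 85 mm and grips with 20 to 120 N. Pads are 22 mm wide; open, the fingers measure 114 mm over their backs; the gripper's body (76 mm by 85 mm) begins 54 mm behind the grasp point. The pads swing forward as they close: fully open they stand 13 mm farther back than shut.
Start: joints at [1.104, 0.052, 1.401, -0, 1.689, -0.07], TCP at [0.203, 0.484, 0.239] pointing down, gripper open.
Joint ranges: [-2.9, 2.9], [-0.91, 2.17], [0.12, 2.37], [-1.06, 4.2], [0.26, 2.73], [-2.93, 2.93]. Speed limits (rad/s): [2.57, 2.57, 3.01, 3.14, 3.14, 3.14].

## Interface

Orientations are given as a unit quaternion [w, x, y, z].
In Python, from station import env, solver, snapshot, camera_params, job, readout gives the robot as it stands. Calls block until the motion is done:
- env.reach(position, orientation): joint-space move of the TCP to a pose.
- env.servo_line(position, frame=None, velocity=0.15, f_stop=None): straight line of the TCP; frame=None keeps the orientation; velocity is the mean speed in m/s. With f_stop (N) it stops when the force on the tool has changed by that much, and returns True; else False.
- env.set_joints(angles): joint-space move.
- env.grip(opening, grasp_force=None): finger opening in m; grasp_force is the grip in N (None keeps the last); returns when the fingers have stopped.
- env.sleep(seconds).
- solver.solve_ik(position, orientation): joint angles nearest the present ones, or None.
- snapshot(name): name is "scene" or "top" or "wrist"; returns the picture (420x560x3 uint8, red, green, blue); there is no depth.
- camera_params(name): a dict with "intrinsics" (3x3 intrinsics, pixels), "rvec" (rotation vector, rad) and "tvec" (3), from world to camera coordinates, as OpenCV has them. Camera axes: x right, y down, z forward; pixel columns grow to the right and rows downward; lengths in m; the calibration is good to about 2 mm. A picture is of the moment at which its call begins: read the wrist's pose just before it. camera_params takes no time and is no camera call; for the wrist camera it gives the pose at the moment of the call.
A pose or a line that the arm cannot do raises env.IKError and nothing moves.
- job.job_done(): hands the job in, once; it reports no verdict.
Readings, each from a call of its own:
- readout.read_time(): time.
- readout.read_joint_positions(): joint angles.
- readout.read_joint_vel(): joint speeds.
- readout.read_joint_efforts(): joint torques, N m.
- readout.read_ee_pos(): TCP position.
- readout.read_eef_rot(): TCP orientation.
- readout.read_wrist_force(): force on the tool from outside, world axes, zero at the start.
- readout.read_moment(): the same for the moment, N m.
- readout.read_grip_width(): finger opening in m.
Only numpy, scipy, OpenCV 4.12 (cv2) and the standard library are available. Lean on these libraries where they do the work, as an engineer would, in place of code of your own. Each camera call takes 0.05 s, during which the arm holds its last target.

## Task

Pull the sprung lift hook down by its white handle, slide it along its rail and hook it under the wire bail of the blue heating block, then let go so that the spring draws the hook up tight under that bail. Leave both blocks standing where they are.

Things in the scene. Friction and masses are not known exactly. Their poses are not given: they have to be found in the camera images.
- hook_grip (a point): Centre of the lift hook's white upright handle, 24 mm diameter, 46 mm of it graspable; it stands on the near end of a yellow arm that runs 130 mm along +x from it to a 269 mm column on a low rail. z up, y along the rail. It moves only down (75 mm to a stop, sprung: 3 N at the top, 7 N at the stop; draws up when let go) and along y with the column (1 N drag, 85 mm either way from mid-rail).
- hook (a point): Middle of the hook's cross bar, 96 mm below hook_grip, same axes. Anchor-shaped steel hook: 8 mm bar along y, shank up from its middle, ends 40 mm either side turned up to 20 mm above the bar's centre. A bail can lie on it 8 to 32 mm from the shank, on either side. Starts near mid-rail, between the blocks, 153 mm above the worktop; at the stop 78 mm (free under bails, over blocks); tight under a bail 107 mm.
- blue_bail (a point): Middle of the blue block's bail bar, 115 mm above the worktop. Block: blue, 80 (x) x 60 (y) x 60 mm high, six holes on top, 0.9 kg, loose; the spring cannot lift it. Bail: hoop of 7 mm steel wire on its top, bar along x, uprights at x = +/-34 mm, 51 mm free height below the bar; open along y, within 6 degrees of the rail. Stands some 80 mm to one side of mid-rail, in the hook's line to 10 mm.
- red_bail (a point): Middle of the red block's bail bar: a block and bail of the same shape and size, on the other side of mid-rail. A bystander.

How it is judged:
At the end, for the whole second after the job is handed in: The blue block's bail bar lies in the hook, within 15 mm above the centre of its cross bar and between shank and one tip; the hook is drawn up tight under it (cross bar centre 98 to 118 mm above the worktop); the blue block stands upright to 7 degrees (height (world z) of hook between 0.098 and 0.118 m and z of blue_bail in the frame of hook between 0 and 0.015 m and x of blue_bail in the frame of hook between -0.032 and 0.032 m and y of blue_bail in the frame of hook between -0.04 and 0.04 m and angle between blue_bail's own z axis and vertical below 0.12 rad); the robot touches nothing.
It fails at once if the red block is shifted by more than 40 mm (distance of red_bail from where it was at the start of the episode above 0.04 m).
It fails at once if the blue block is shifted by more than 40 mm (distance of blue_bail from where it was at the start of the episode above 0.04 m).
It also fails if it takes over 35 s, if anything falls off the work surface, if the arm or the gripper's body presses on something with over 40 N, if the wrist force passes 120 N, or if a joint passes its speed limit or range.

## Working session

There is one attempt and no reset: what is moved stays moved. The work goes in short steps, each a Python script; the robot and the scene stay as the last script left them, time stands still between calls to the robot, and variables do not carry over. Pictures are saved under pics/ and viewed, and the job is handed in when it is done.

```bash
mkdir -p pics; ls
python3 - <<'E'
from station import *
from station import env,snapshot,camera_params,readout
import cv2
for n in ["scene","top","wrist"]:
    im=snapshot(n); cv2.imwrite(f"pics/{n}0.png",im[:,:,::-1])
    p=camera_params(n); print(n,p)
print(readout.read_time(),readout.read_eef_rot())
E
```

```text
pics
scene {'intrinsics': array([[432.88540154,   0.        , 282.15955935],
       [  0.        , 432.88540154, 204.60380136],
       [  0.        ,   0.        ,   1.        ]]), 'rvec': array([ 2.16544184, -0.59301987,  0.2806652 ]), 'tvec': array([-0.50000463,  0.3019973 ,  0.85125828])}
top {'intrinsics': array([[417.28817271,   0.        , 284.64225713],
       [  0.        , 417.28817271, 199.7688664 ],
       [  0.        ,   0.        ,   1.        ]]), 'rvec': array([ 2.20212726, -2.18148865,  0.04193874]), 'tvec': array([-0.09671005,  0.53259966,  1.06576557])}
wrist {'intrinsics': array([[365.67671413,   0.        , 282.70719956],
       [  0.        , 365.67671413, 212.76592022],
       [  0.        ,   0.        ,   1.        ]]), 'rvec': array([-2.39881026, -1.59730912, -0.23916598]), 'tvec': array([-0.52396034, -0.03817529,  0.38031877])}
0.15 [-1.63827251e-04  1.97122264e-01  9.80378727e-01 -5.80666461e-04]
```

View pics/scene0.png

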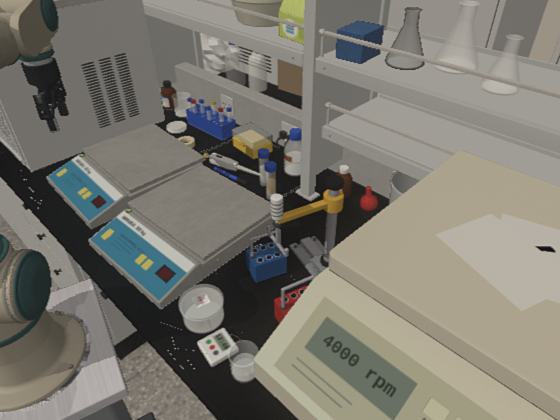

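View pics/top0.png

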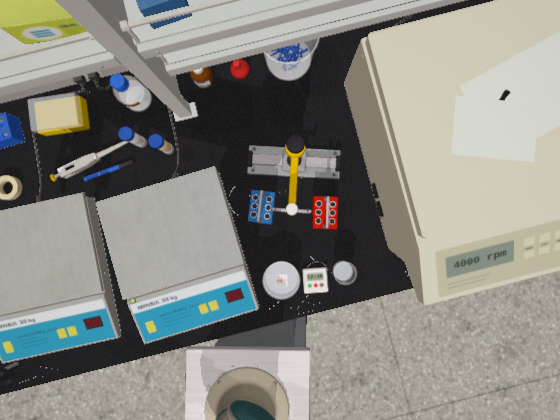

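View pics/wrist0.png

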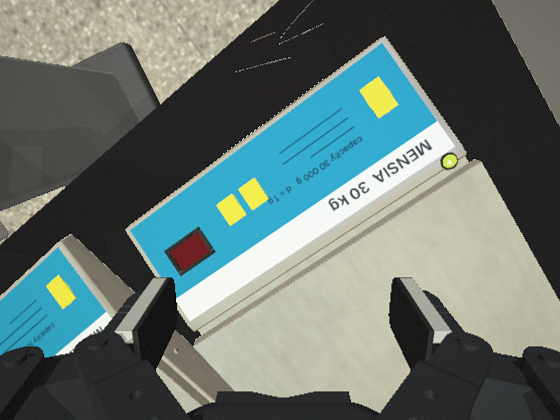

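Run:
```python
import cv2
a=cv2.imread("pics/top0.png")[120:250,220:370]; cv2.imwrite("pics/topz.png",cv2.resize(a,None,fx=5,fy=4.6,interpolation=cv2.INTER_CUBIC))
a=cv2.imread("pics/scene0.png")[170:330,220:370]; cv2.imwrite("pics/scz.png",cv2.resize(a,None,fx=3.75,fy=3.75,interpolation=cv2.INTER_CUBIC))
```

```text
(no output)
```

View pics/topz.png

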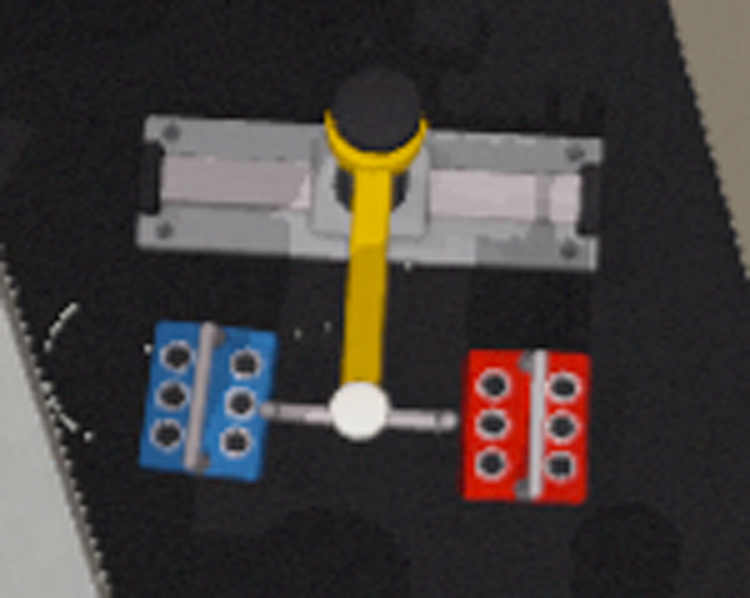

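View pics/scz.png

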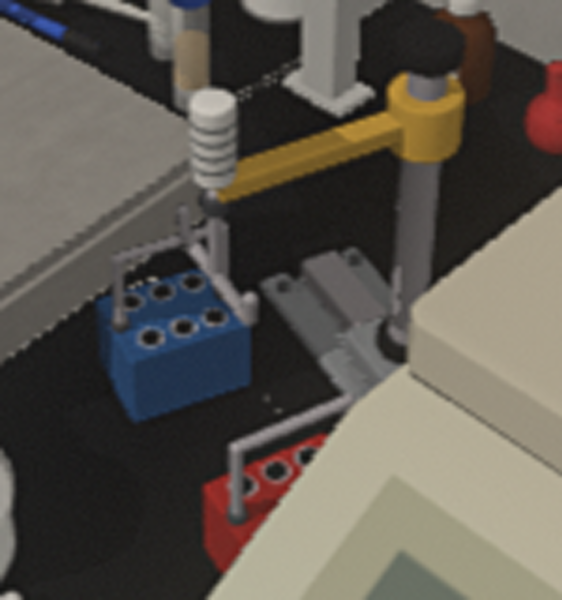

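```bash
cat > h.py <<'E'
import cv2,numpy as np
from station import env,solver,snapshot,camera_params,job,readout
def ray(n,uv,z,p=None):
    p=p or camera_params(n); R=cv2.Rodrigues(p["rvec"])[0]; C=-R.T@p["tvec"]
    d=R.T@np.linalg.inv(p["intrinsics"])@np.array([*uv,1.]); return C+d*(z-C[2])/d[2]
def proj(n,P,p=None):
    p=p or camera_params(n); return cv2.projectPoints(np.array([P],float),p["rvec"],p["tvec"],p["intrinsics"],None)[0].ravel()
E
python3 - <<'E'
from h import *
np.set_printoptions(precision=4,suppress=True)
T=lambda x,y:(220+(x+.5)/5-.5,120+(y+.5)/4.6-.5)
def t(s,x,y,z): print(s,ray("top",T(x,y),z))
t("handle top",359,410,.272)
t("tipL",270,410,.17);t("tipR",450,420,.17)
t("blue far",208,328,.118);t("blue near",198,463,.118)
t("red far",538,353,.118);t("red near",534,495,.118)
t("blue c NW",158,322,.06);t("NE",276,334,.06);t("SW",140,467,.06);t("SE",260,480,.06)
t("rail NW",147,117,.01);t("NE",604,140,.01);t("SW",137,247,.01);t("SE",597,270,.01)
t("arm near",362,375,.22);t("arm far",373,175,.22)
h=ray("top",T(359,410),.272)
S=lambda x,y:(220+(x+.5)/3.75-.5,170+(y+.5)/3.75-.5)
print("scene handle top px",S(213,103),proj("scene",h)); print(S(213,182), proj("scene",h-[0,0,.046]))
print([proj("scene",ray("top",T(208,328),.118)),proj("scene",ray("top",T(198,463),.118))],S(195,233),S(120,258))
for yaw in (0,):pass
print(readout.read_joint_positions())
E
```

```text
handle top [ 0.5034 -0.1078  0.272 ]
tipL [ 0.5058 -0.0692  0.17  ]
tipR [ 0.5018 -0.1485  0.17  ]
blue far [ 0.5486 -0.0379  0.118 ]
blue near [ 0.4801 -0.0341  0.118 ]
red far [ 0.5373 -0.1918  0.118 ]
red near [ 0.4655 -0.1903  0.118 ]
blue c NW [ 0.5556 -0.0092  0.06  ]
NE [ 0.5496 -0.0677  0.06  ]
SW [ 0.4776 -0.0014  0.06  ]
SE [ 0.4712 -0.0606  0.06  ]
rail NW [0.6757 0.0027 0.01  ]
NE [ 0.6644 -0.2355  0.01  ]
SW [0.6016 0.0069 0.01  ]
SE [ 0.5906 -0.2321  0.01  ]
arm near [ 0.5207 -0.1092  0.22  ]
arm far [ 0.612  -0.1131  0.22  ]
scene handle top px (276.43333333333334, 197.1) [275.0447 196.5734]
(276.43333333333334, 218.16666666666666) [275.4591 215.6089]
[array([278.2866, 229.4389]), array([250.286 , 239.0474])] (271.6333333333333, 231.76666666666665) (251.63333333333333, 238.43333333333334)
[ 1.1037  0.0527  1.4015  0.      1.6886 -0.0703]
```

Run:
```python
from h import *
np.set_printoptions(precision=4,suppress=True)
p=camera_params("wrist");R=cv2.Rodrigues(p["rvec"])[0];C=-R.T@p["tvec"]
from scipy.spatial.transform import Rotation as Ro
q=readout.read_eef_rot();Rt=Ro.from_quat(np.r_[q[1:],q[0]]).as_matrix()
print("cam in tool",Rt.T@(C-readout.read_ee_pos()))
for a in (88.65,-1.35):
    a=np.radians(a);q=[0,np.cos(a),np.sin(a),0]
    print(Ro.from_quat(np.r_[q[1:],q[0]]).as_matrix()[:,0])
    for P in ([.5034,-.1078,.34],[.5034,-.1078,.237],[.5058,-.056,.16]): print(solver.solve_ik(P,q))
```

```text
cam in tool [ 0.076  -0.0005 -0.1352]
[-0.9989  0.0471  0.    ]
[-0.2827  0.0248  1.2301 -0.      1.8867 -1.8064]
[-0.2827  0.024   1.4343 -0.      1.6833 -1.8064]
[-0.1828  0.0458  1.5662 -0.      1.5296 -1.7065]
[ 0.9989 -0.0471  0.    ]
[-0.2827  0.0248  1.2301 -0.      1.8867  1.3352]
[-0.2827  0.024   1.4343 -0.      1.6833  1.3352]
[-0.1828  0.0458  1.5662 -0.      1.5296  1.4351]
```

Run:
```python
from h import *
a=np.radians(88.65);q=[0,np.cos(a),np.sin(a),0]
env.reach([.5034,-.1078,.35],q)
print(readout.read_ee_pos(),readout.read_time(),readout.read_grip_width())
print(proj("wrist",[.5034,-.1078,.272]))
cv2.imwrite("pics/w1.png",snapshot("wrist")[:,:,::-1])
```

```text
[ 0.50350214 -0.10714691  0.34985827] 2.5417 0.08534502426771552
[282.04232571 228.72378127]
```

View pics/w1.png

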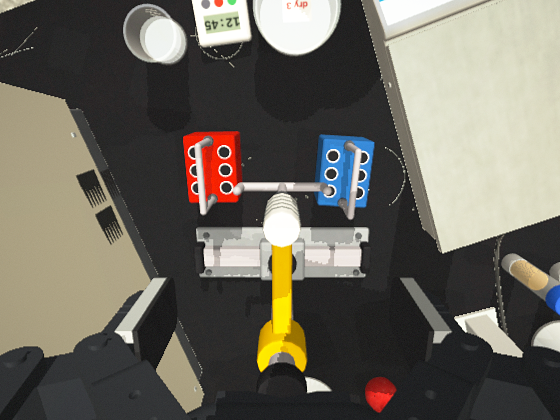

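The handle's top is at about (282,230) in the wrist view, against a predicted (282,229). The rail is aligned with the jaws. Blue is on the right and its bail runs (356,148)–(350,215), so I'll descend and grip.

Run:
```python
from h import *
b=[ray("wrist",u,.115) for u in ((356,148),(350,215))]; print("bail",b,(b[0]+b[1])/2)
print(env.servo_line([.5034,-.1078,.237],velocity=.08,f_stop=12))
print(readout.read_ee_pos(),readout.read_wrist_force())
env.grip(0.0,grasp_force=50)
print(readout.read_grip_width(),readout.read_wrist_force(),readout.read_time())
cv2.imwrite("pics/s2.png",snapshot("scene")[150:350,180:400,::-1].repeat(3,0).repeat(3,1))
```

```text
bail [array([ 0.47684759, -0.03241241,  0.115     ]), array([ 0.54723427, -0.03780965,  0.115     ])] [ 0.51204093 -0.03511103  0.115     ]
False
[ 0.50362417 -0.10786149  0.23761012] [-0.39843986 -0.16936809  0.93086332]
0.022767897364742173 [-0.66005392  0.35803745  1.49237916] 4.75
```

View pics/s2.png

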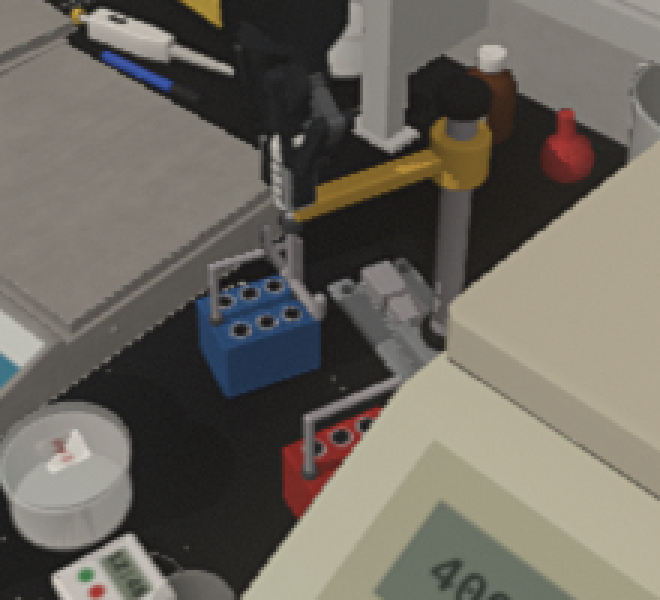

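The jaws are on the white handle, at 22.8 mm width. Next I'll pull it down 73 mm.

Run:
```python
from h import *
p=readout.read_ee_pos()
print(env.servo_line([p[0],p[1],p[2]-.073],velocity=.06,f_stop=20))
print(readout.read_ee_pos(),readout.read_wrist_force(),readout.read_grip_width(),readout.read_time())
cv2.imwrite("pics/s3.png",snapshot("scene")[150:350,180:400,::-1].repeat(3,0).repeat(3,1))
```

```text
False
[ 0.50347762 -0.10782159  0.16451114] [-2.41827439  0.80218798  7.12460469] 0.02287394223872211 6.1667
```

View pics/s3.png

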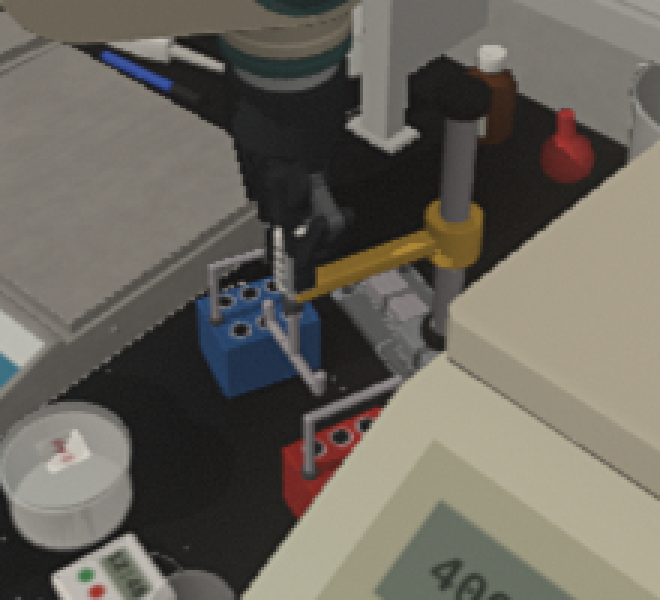

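The hook is down with 7 N of spring force and no slip. Next I'll slide it 52 mm along the rail.

Run:
```python
from h import *
p=readout.read_ee_pos()
print(env.servo_line([p[0]+.052*.047,p[1]+.052,p[2]],velocity=.05,f_stop=8))
print(readout.read_ee_pos(),readout.read_wrist_force(),readout.read_grip_width(),readout.read_time())
cv2.imwrite("pics/s4.png",snapshot("scene")[150:350,180:400,::-1].repeat(3,0).repeat(3,1))
cv2.imwrite("pics/w4.png",snapshot("wrist")[:,:,::-1])
```

```text
False
[ 0.50592476 -0.05567052  0.16482037] [-2.71812927  1.66189035  6.86528608] 0.022941023953142726 7.4083
```

View pics/s4.png

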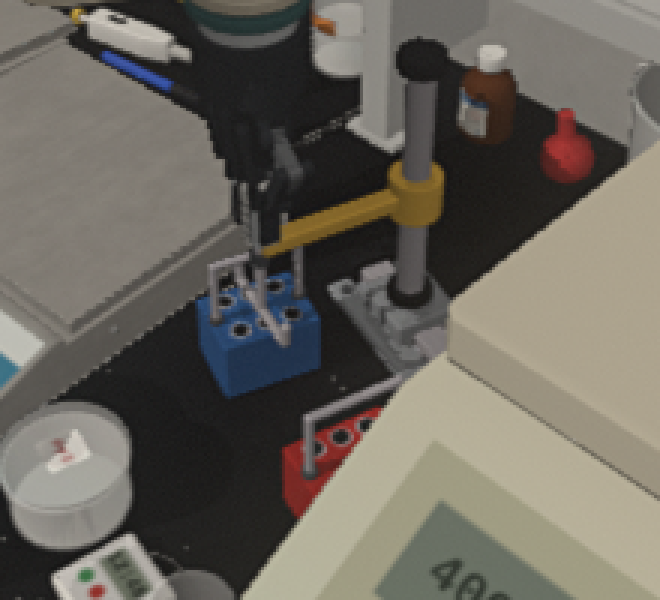

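View pics/w4.png

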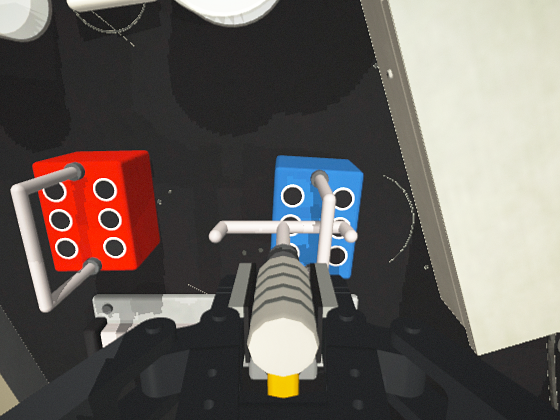

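In the wrist view the bail bar at about (326,232) lies between the shank (285) and the tip (348), roughly 21 mm from the shank. I'll let the hook up most of the way, then release it and withdraw upward.

Run:
```python
from h import *
p=readout.read_ee_pos()
print(env.servo_line([p[0],p[1],p[2]+.026],velocity=.03,f_stop=6))
print(readout.read_ee_pos(),readout.read_wrist_force(),readout.read_time())
cv2.imwrite("pics/w5.png",snapshot("wrist")[:,:,::-1])
env.grip(.05)
env.sleep(.2)
print(readout.read_ee_pos(),readout.read_wrist_force(),readout.read_grip_width())
cv2.imwrite("pics/w6.png",snapshot("wrist")[:,:,::-1])
```

```text
False
[ 0.50592576 -0.05572919  0.19110746] [-3.1200608   0.361935    5.33698339] 8.5333
[ 0.50591813 -0.05571128  0.19073205] [-0.64921081  0.65404327  0.18045279] 0.04968720567146983
```

View pics/w6.png

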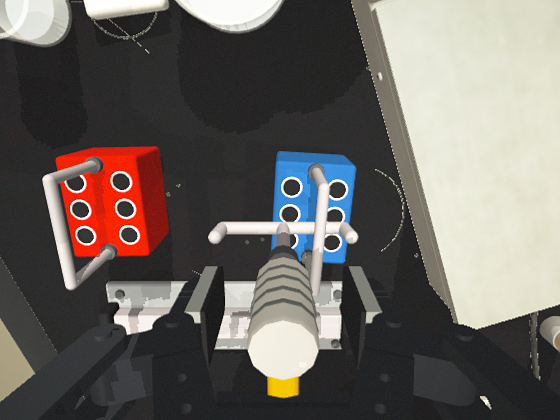

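The fingers are open and clear of the handle. The bail at (320,230) lies between the shank (285) and the tip (350). I'll withdraw and check again.

Run:
```python
from h import *
p=readout.read_ee_pos()
print(env.servo_line([p[0],p[1],.34],velocity=.12,f_stop=6))
print(readout.read_ee_pos(),readout.read_wrist_force())
cv2.imwrite("pics/w7.png",snapshot("wrist")[:,:,::-1])
env.reach([p[0]-.12,.12,.34],readout.read_eef_rot())
print(readout.read_time())
cv2.imwrite("pics/s7.png",snapshot("scene")[150:350,180:400,::-1].repeat(3,0).repeat(3,1))
a=snapshot("top")[120:250,220:370,::-1]; cv2.imwrite("pics/t7.png",cv2.resize(a,None,fx=5,fy=4.6,interpolation=cv2.INTER_CUBIC))
```

```text
False
[ 0.50576114 -0.05567751  0.3390968 ] [-0.21820952  0.47495317 -0.58740366]
11.5083
```

View pics/w7.png

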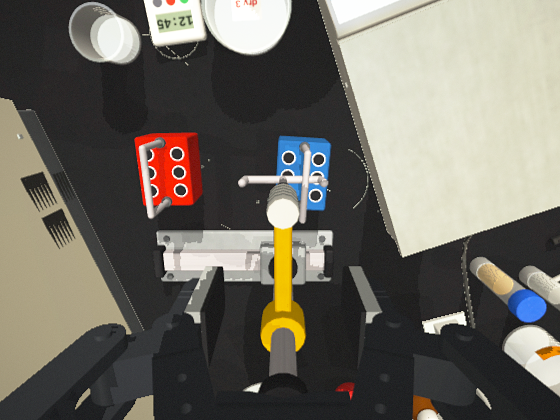

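View pics/s7.png

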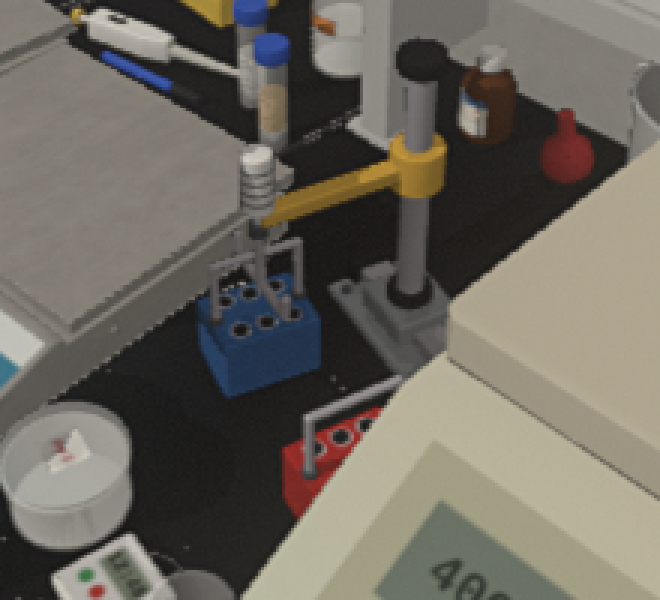

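View pics/t7.png

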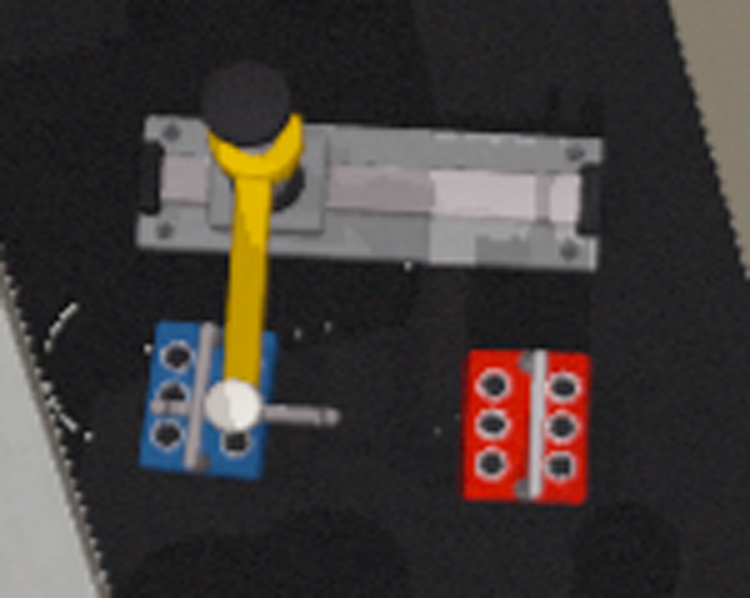

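Run:
```python
from h import *
t=(220+233.5/5-.5,120+404.5/4.6-.5)
for z in (.216,.226,.236): print(z,ray("top",t,z),proj("scene",ray("top",t,z)))
print("seen",180+257/3,150+152/3)
job.job_done(); print(readout.read_time())
```

```text
0.216 [ 0.50717932 -0.05535796  0.216     ] [264.37635141 204.83219952]
0.226 [ 0.50688213 -0.05590365  0.226     ] [264.21533919 201.11442473]
0.236 [ 0.50658495 -0.05644934  0.236     ] [264.05187379 197.3400059 ]
seen 265.6666666666667 200.66666666666666
the job is handed in; nothing more can be done
the job is handed in; nothing more can be done
```

The lift hook now sits under the blue block's wire bail with the spring drawn up. I handed the job in at about 11.5 s, and it reports no verdict.

I gripped the white handle and pulled it down 73 mm. I slid it 52 mm along the rail, let it rise 26 mm to just under the bail, then opened the jaws and withdrew clear.

- **Hook height:** the handle top triangulated to about 0.227 m, which puts the cross bar at about 0.108 m. That matches the 107 mm given for tight under the bail. The check is good to a few mm.
- **Bail position:** the bail bar lies about 20 mm from the shank, between the shank and one tip.
- **Blocks:** both look unmoved and upright compared with the first pictures, by eye.
- **Gripper:** it is well clear of everything, and the wrist force after release was below 1 N.

No check failed or disagreed.

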